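# Fit the battery cover on a wall clock

## Task

The wall clock lies face down with new batteries in, and its dark battery cover has been left lying on the clock's back, across the rim of the battery bay. Slide the cover into the bay so that its two tongues go right under the retaining lip, then press its other edge down at both corners until both spring clips have clicked over it and the cover lies flush. Do not disturb the blower, the oil stand and the loupe that stand beside the clock.

Things in the scene. Friction and masses are not known exactly. Their poses are not given: they have to be found in the camera images.
- clock: Wall clock, 300 (x) by 270 (y) mm, wooden frame, face down on a grey foam pad (320 x 290 mm); it does not move. Origin: under the pad's centre, on the bench, z up. Its ivory plastic back (x -122..122, y -107..107 mm) is one level surface 58 mm above the bench; the frame is 2 mm lower. The battery bay is an opening in the back: see bay, rim, lip. The cover slides in towards the clock's +x.
- bay (a point): Where the cover's origin is when fully home: middle of the bay, at (50, 0, 50) mm in the clock's frame, same axes. In this frame the bay runs from x = -45.5 (rim) to +44 mm (lip edge) and y = -44 to +44 mm (side edges rounded 3 mm); the back is at z = +8 mm. A ledge at z = 0, 6.5 mm wide along the sides and under the clips, carries the cover; two D cells lie lower.
- lip (a point): Top of the retaining lip, middle of its edge, at (44, 0, 8) mm in the bay's frame. The lip spans the bay's whole width, is 2.2 mm thick, level with the back, and overhangs by 10 mm (x 44..54) a pocket for the tongues: its underside is 5.8 mm above the side ledges, the pocket's floor 3 mm below them.
- rim (a point): Middle of the bay's rim at the clip end, level with the back, at (-45.5, 0, 8) mm in the bay's frame. The two amber clips stand just inside it.
- cover: Dark rigid battery cover, about 70 g, loose. Panel 84 mm wide (y), 8 mm thick, x -38..43 mm, front corners rounded 6 mm. Origin: centre of its flat underside, z up. It starts lying flat on the clock's back, front end over the bay, centre 56 to 74 mm short of home, up to 7 mm sideways and 0.15 rad out of line. Push it by its rear edge or its sides (y = +-42 mm); it is too wide to grasp.
- tongues (a point): Midway between the tips of the cover's two tongues, underside: (51, 0, 0) mm in the cover's frame. Tongues 14 mm wide at y = +-13, 2.4 mm thick, 8 mm long. Once the cover's centre has passed the rim its front tips 8 mm down on to the ledges, if within 2 mm of the bay's middle line and straight; pushed on, the tongues go under the lip until the panel's front face meets the lip edge, 1 mm past home.
- rear_edge (a point): Middle of the cover's rear edge, underside: (-43, 0, 0) mm in the cover's frame. A flange 2.8 mm thick, 80 mm wide, 5 mm long that the clips hook over; the upright face above it (x = -38 mm, 5 mm high) can be pushed too. When the front tips in, this edge rises about 7 mm: do not hold it down then. With the tongues tucked it rests on the clips' bevels, about 5 mm above its place.
- corner_left (a point): Round grey thumb mark on top of the cover near its rear left corner, over the left clip, at (-30, 30, 8) mm in the cover's frame: press straight down here. At home it is level with the clock's back.
- corner_right (a point): Round grey thumb mark on top of the cover near its rear right corner, over the right clip, at (-30, -30, 8) mm in the cover's frame: press straight down here. At home it is level with the clock's back.
- clip_left (a joint): Amber sprung hook at the bay's clip end, 14 mm wide, centred at y = +32 mm of the bay. Value: how far it is pushed back (to the clock's -x), m; 0 at rest, 0.005 at most. The flange pressed on its bevel pushes it back about 3 mm (5 to 15 N on that corner) until the flange is below it and it springs back to 0 over it.
- clip_right (a joint): The same hook centred at y = -32 mm of the bay; same values.
- blower: Red rubber dust blower standing upright on the bench beside the clock, 62 mm in diameter, 95 mm high, origin at its foot. Leave it.
- oil_stand: Round oil stand, dark steel with an amber cap, 54 mm in diameter, 46 mm high, on the bench beside the clock, origin at its foot. Leave it.
- loupe: Black eye loupe standing on its wide end on the bench, 38 mm in diameter, 34 mm high, origin at its foot. Leave it.
Mind the look-alikes: they are no part of the job. There is more than one size of the cover; the one meant has the size given above.

How it is judged:
By the outcome, as a careful person would: the job done as asked, in the order asked, and still so for the second after the job is handed in, with the robot touching nothing.
It also fails if it takes over 72 s, if anything falls off the work surface, if the arm or the gripper's body presses on something with over 40 N, if the wrist force passes 120 N, or if a joint passes its speed limit or range.

## Robot

A 6-joint arm with a two-finger parallel gripper is mounted at the origin on the work surface. World frame = base frame: x ahead of the robot, y to its left, z up, the work surface at z = 0. Lengths are in m, angles in rad, forces in N, time in s.
With the tool pointing down it reaches from about 0.275 to 0.85 m from the base axis. Payload 5.2 kg.
Tool frame: the origin (TCP) lies at the very end of the fingers, on their centre line; the grasp point (between the pads) lies 19 mm behind it; z points along the fingers, y is the line along which they close (so a half turn about z gives the same grasp; the last joint's range is limited). The gripper opens to 85 mm and grips with 20 to 120 N. Pads are 22 mm wide; open, the fingers measure 114 mm over their backs; the gripper's body (76 mm by 85 mm) begins 54 mm behind the grasp point. The pads swing forward as they close: fully open they stand 13 mm farther back than shut.
Start: joints at [-0.203, 0.259, 1.535, -0, 1.348, -0.203], TCP at [0.55, 0, 0.231] pointing down, gripper open.
Joint ranges: [-3.14, 3.14], [-0.91, 2.08], [0.19, 2.58], [-1.22, 4.36], [0.22, 2.71], [-3.12, 3.12]. Speed limits (rad/s): [2.57, 2.57, 3.14, 3.14, 3.14, 3.14].

## Interface

Orientations are given as a rotation vector (axis times angle).
In Python, from cell import manip gives the robot as it stands. The module is installed in compiled form; this text tells all that it offers.
- The arm moves only by the tool drive_tool, never from a script. Its argument "series" is a list of rows, each a list of 3 entries, a list of its own where there are three numbers: the closure, from -1 (fully open) to 1 (shut), then the shift along the world's x, y, z in a scale on which 1.0 is 600 mm, then the turn about the world's z in parts of the range, where 1.0 means pi rad. In form: [[jaw, [dx, dy, dz], spin], ...]. A call has 1 to 20 rows; each row is the pose to reach, as a shift and turn from the pose commanded when the call began; what a row does not reach only later rows make up. A row lasts 1/10 s, in which the tool goes at most 50 mm and 8.59 degrees, less where a joint would pass 70% of its speed; a pose out of reach is approached as far as the arm can. No shift or turn number may pass 1 either way. A call with a gripper value outside its range is refused whole. The fingers move at their own pace and stop on an object; the grip force is fixed at half the most. Time passes only in rows, so rows that repeat a pose let the fingers close. It gives the time, the measured TCP pose, the force, the opening and the grip force at its end, in the units of the state.
- manip.state(): the state, without advancing time (a new reading comes with each control period).
- manip.grab_frame(name): name is "scene" or "side" or "wrist"; returns a dict with "frame" (384x512x3 uint8, red, green, blue), "z_map" (384x512 float32, m along the optical axis (not along the pixel's ray), 0 where there is no reading), "intrinsics" (3x3 intrinsics, pixels), "k1" (the pictures are not rectified: a ray, as slopes to the right and down, at radius r is drawn at 1 + k1 r^2 times it, then the intrinsics apply), "pose" (4x4, takes a point from camera to world coordinates); the wrist camera has in their place "tool_from_camera" (4x4, takes a point from camera to tool coordinates, whose origin is the TCP and whose axes are the flange's). Camera axes: x right, y up, looking along -z (the intrinsics and any distortion apply to the point x, -y, -z); pixel columns grow to the right and rows downward; lengths in m; the calibration is good to about 2 mm. A picture is of the moment at which its call begins: read the wrist's pose just before it.
- manip.finish_job(): hands the job in; it is judged then, once.
The state is a dict: "t": time; "q": joint angles; "joint_vel": joint speeds; "effort": joint torques, N m; "position": TCP position; "ee_rot": TCP orientation; "contact_force": force on the tool from outside, world axes, zero at the start; "torque": the same for the moment, N m; "grip_width": opening from 0.0 (shut) to 1.0 (fully open); "grip_force": force on a finger pad.
Only numpy, scipy, OpenCV 4.12 (cv2) and the standard library are available. Lean on these libraries where they do the work, as an engineer would, in place of code of your own. Each camera call takes 0.05 s, during which the arm holds its last target. There are 200 camera calls.

## Working session

There is one attempt and no reset: what is moved stays moved. The work goes in short steps, Python scripts to look and compute and a tool call to move; the robot and the scene stay as the last step left them, time stands still between calls to the robot, and variables do not carry over. Pictures are saved under pics/ and viewed, at most 10 in all, crops included, and the job is handed in when it is done.

Besides the shell and the picture viewer there is one more tool, called after "Request:" as name([rows], argument=value, ...), one row to a line, values as JSON. drive_tool: Moves the arm, as the interface text tells. Its arguments: {"type":"object","properties":{"series":{"type":"array","items":{"type":"array"}}},"required":["series"]}

```bash
mkdir -p pics; cat > h.py <<'E'
import numpy as np, cv2
from cell import manip
from scipy.spatial.transform import Rotation as R
def grab(n):
    s=manip.state(); f=manip.grab_frame(n)
    if n=="wrist":
        T=np.eye(4); T[:3,:3]=R.from_rotvec(s["ee_rot"]).as_matrix(); T[:3,3]=s["position"]
        f["pose"]=T@np.array(f["tool_from_camera"])
    return f
def rays(f,px):
    px=np.asarray(px,float).reshape(-1,2); k=float(f["k1"])
    d=cv2.undistortPoints(px.reshape(-1,1,2),np.array(f["intrinsics"],float),None) .reshape(-1,2)
    u=d.copy()
    for _ in range(20): u=d/(1+k*(u**2).sum(1,keepdims=True))
    P=np.array(f["pose"]); v=np.c_[u[:,0],-u[:,1],-np.ones(len(u))]
    return P[:3,3], v@P[:3,:3].T
def onplane(f,px,z):
    o,v=rays(f,px); return o+v*((z-o[2])/v[:,2])[:,None]
def save(f,n): cv2.imwrite("pics/"+n,f["frame"][:,:,::-1] if isinstance(f,dict) else f)
def cloud(f):
    h,w=f["z_map"].shape; g=np.stack(np.meshgrid(np.arange(w),np.arange(h)),-1).reshape(-1,2)
    o,v=rays(f,g); return (o+v*f["z_map"].reshape(-1,1)).reshape(h,w,3)
E
python3 - <<'E'
from h import *
fs=[grab(n) for n in("scene","side","wrist")]
for f,n in zip(fs,("scene","side","wrist")): np.savez(n+".npz",**f); print(n,f["pose"].round(3).tolist(),f["k1"],f["intrinsics"][0][0])
a=np.hstack([fs[0]["frame"][:,:,::-1],fs[1]["frame"][:,:,::-1]])
save(fs[0],"scene.png"); save(fs[1],"side.png"); save(fs[2],"wrist.png")
print(manip.state())
E
```

```text
scene [[-0.099, -0.861, 0.499, 1.076], [0.995, -0.086, 0.049, 0.109], [0.001, 0.502, 0.865, 0.819], [0.0, 0.0, 0.0, 1.0]] 0.0145593646253599 383.1927761594379
side [[-0.864, 0.316, -0.393, 0.321], [-0.504, -0.506, 0.701, 0.649], [0.023, 0.803, 0.596, 0.595], [0.0, 0.0, 0.0, 1.0]] -0.04721917506593786 360.31610614828355
wrist [[1.0, -0.0, 0.002, 0.55], [-0.0, 0.965, 0.264, 0.067], [-0.002, -0.264, 0.965, 0.373], [0.0, 0.0, 0.0, 1.0]] 0.00688344560929525 277.35909435984746
{'t': 0.15, 'q': array([-2.02774653e-01,  2.59192333e-01,  1.53579720e+00,  1.07156653e-05,
        1.34803800e+00, -2.02824499e-01]), 'joint_vel': array([-0.00034191, -0.00094505, -0.00398461, -0.00225708,  0.00020841,
       -0.00013449]), 'effort': array([ 2.27439166e-03, -4.46383452e+01, -2.90821481e+01, -2.12644927e-04,
        8.17353168e-03,  2.13274996e-05]), 'position': array([5.49601415e-01, 1.23146273e-04, 2.30670524e-01]), 'ee_rot': array([-2.22053729e+00, -2.22064271e+00,  1.22590855e-03]), 'contact_force': array([ 0.0958325 , -0.27098173,  0.2467931 ]), 'torque': array([ 0.02690191,  0.00517211, -0.00243436]), 'grip_force': 0.0, 'grip_width': 0.998773177672053}
```

View pics/scene.png

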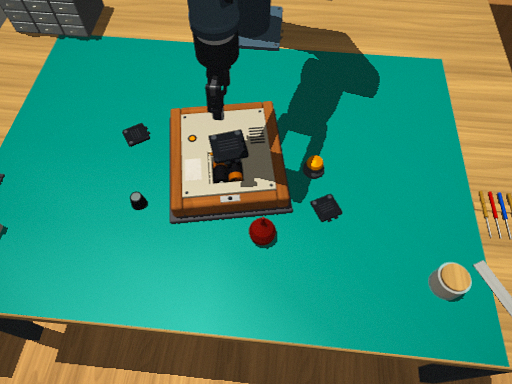

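View pics/wrist.png

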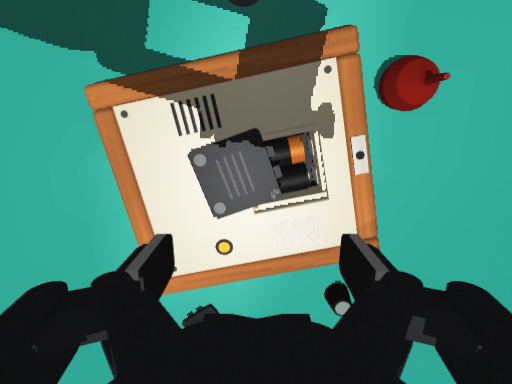

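Scene view: the clock is at about (230,160), with the dark cover at (228,145) lying on its back across the bay. There are two look-alike covers on the bench, at (136,134) and (326,207). The one meant is on the clock, and I'll check its size of 84 × 86 mm. Wrist view: cover at (235,175), thumb marks at (200,160) and (220,209), bay at (295,165). Clock +x points roughly along world +x, turned about +0.2 rad.

```bash
cat > meas.py <<'E'
from h import *
def measure(f,tag,yaw=None,scale=4):
    rgb=f["frame"]; hsv=cv2.cvtColor(rgb,cv2.COLOR_RGB2HSV); C=cloud(f)
    iv=((hsv[...,1]<75)&(hsv[...,2]>60)&(C[...,2]>.045)&(C[...,2]<.075)).astype(np.uint8)
    iv=cv2.morphologyEx(iv,cv2.MORPH_OPEN,np.ones((3,3)))
    n,l,st,ce=cv2.connectedComponentsWithStats(iv); m=l==1+np.argmax(st[1:,4])
    print("back z med",np.median(C[m][:,2]).round(4))
    c=max(cv2.findContours(m.astype(np.uint8),0,1)[0],key=cv2.contourArea).reshape(-1,2)
    P=onplane(f,c,.058)[:,:2]*1000
    r=cv2.minAreaRect(P.astype(np.float32)); print("back",r)
    return C,m,r
E
python3 - <<'E'
from meas import *
f=dict(np.load("wrist.npz"))
C,m,r=measure(f,"w")
box=cv2.boxPoints(r); print(box)
dk=(f["frame"].max(2)<110)&(C[...,2]>.062)&(C[...,2]<.08)
dk[230:]=0
n,l,st,ce=cv2.connectedComponentsWithStats(dk.astype(np.uint8)); k=l==1+np.argmax(st[1:,4]); print("cover px",st[1:][np.argmax(st[1:,4])],"z",np.median(C[k][:,2]))
hull=cv2.findContours(k.astype(np.uint8),0,1)[0]; hull=max(hull,key=cv2.contourArea).reshape(-1,2)
print("cover",cv2.minAreaRect((onplane(f,hull,.066)[:,:2]*1000).astype(np.float32)))
im=f["frame"][110:235,170:350,::-1]; save(cv2.resize(im,None,fx=4.4,fy=4.4,interpolation=cv2.INTER_CUBIC),"crop.png")
for n in("scene","side"):
    g=dict(np.load(n+".npz")); print(n); measure(g,n)
E
```

```text
back z med 0.0577
back ((534.1885986328125, -4.3174285888671875), (243.51353454589844, 213.93930053710938), 11.616376876831055)
[[ 393.3865     75.94456 ]
 [ 436.46487  -133.6128  ]
 [ 674.9907    -84.579414]
 [ 631.91235   124.977936]]
cover px [ 189  129   92   89 4456] z 0.06569786200775463
cover ((527.1383666992188, 1.2238693237304688), (81.24698638916016, 84.06063079833984), 19.685894012451172)
scene
back z med 0.0582
back ((536.0043334960938, -4.0687408447265625), (245.92617797851562, 213.5428924560547), 11.671181678771973)
side
back z med 0.0588
back ((533.1309204101562, -2.6024932861328125), (245.24398803710938, 220.14450073242188), 11.723774909973145)
```

View pics/crop.png

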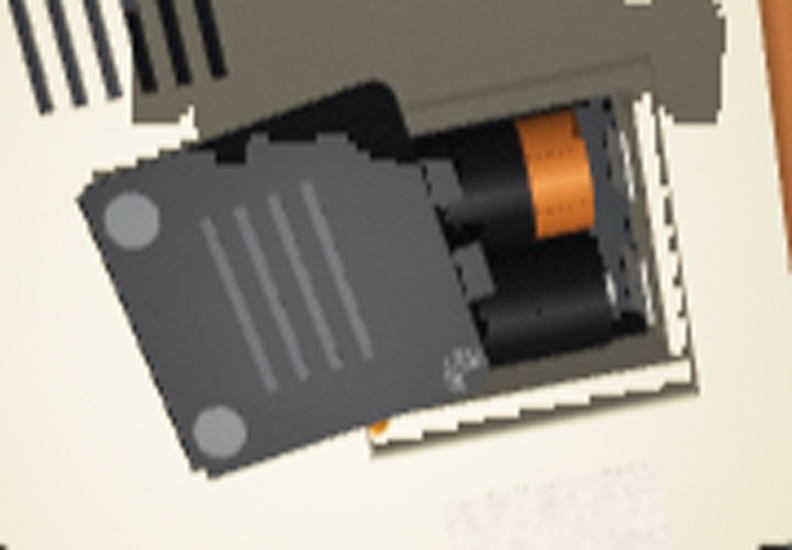

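The crop shows the cover at (280,280), measured 81.2 × 84.1 mm at z 66 mm. That fits the cover meant. It is 58 mm short of home, 6.5 mm to the left and turned +0.14 rad. I'll push its left side with two spread fingers set square to the clock.

The manual's scale: shifts go in shares of 600 mm and turns go in shares of pi rad. Converting my numbers, -150 mm / 600 = -0.25, -145 mm / 600 = -0.2417, 0.203 rad / 3.1416 = 0.0646.

Request:
drive_tool([
  [0,[-0.0167,0.025,0],0.0159],
  [0,[-0.0333,0.0583,-0.0167],0.0382],
  [0,[-0.0617,0.0917,-0.0667],0.0646],
  [0,[-0.0617,0.115,-0.1333],0.0646],
  [0,[-0.0617,0.115,-0.2],0.0646],
  [0,[-0.0617,0.115,-0.2417],0.0646],
  [0,[-0.0617,0.115,-0.25],0.0646],
  [0,[-0.0617,0.115,-0.25],0.0646],
  [0,[-0.0617,0.115,-0.25],0.0646],
  [0,[-0.0617,0.115,-0.25],0.0646],
])

```text
t: 1.15
position: [0.5143, 0.069, 0.083]
ee_rot: [1.983, 2.433, 0.003]
contact_force: [-0.2, -0.2, 0.3]
grip_width: 0.501
grip_force: 0.0
```

```bash
python3 - <<'E'
from meas import *
f=grab("wrist"); np.savez("w2.npz",**f); save(f,"w2.png"); s=manip.state(); print(s["position"],s["grip_width"])
C,m,r=measure(f,"w")
E
```

```text
[0.51416166 0.06891152 0.08289923] 0.50241001075956
back z med 0.0576
back ((520.6090087890625, 60.890968322753906), (243.3341827392578, 83.86482238769531), 11.576988220214844)
```

View pics/w2.png

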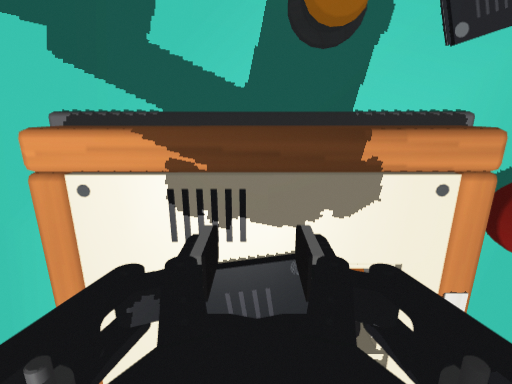

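Wrist view: the fingertips are at (203,240) and (310,240), and the gripper is square to the clock. The cover's edge appears beyond the fingers at (255,262). The oil stand is at (330,15), clear of the arm.

```bash
python3 - <<'E'
from h import *
f=dict(np.load("w2.npz")); C=cloud(f)*1000
a=np.deg2rad(11.6); t=np.array([514.2,68.9])
dk=(f["frame"].max(2)<140)
for n,sl in(("L",slice(165,222)),("R",slice(290,345))):
    P=C[220:384,sl][dk[220:384,sl]]; P=P[(P[:,2]>69)&(P[:,2]<130)]; d=P[:,:2]-t
    u=d@[np.cos(a),np.sin(a)]; v=d@[-np.sin(a),np.cos(a)]
    print(n,np.percentile(P[:,2],[0,1,5,50]).round(1))
    for z0 in range(72,110,6):
        k=(P[:,2]>=z0)&(P[:,2]<z0+6)
        if k.sum()>5: print(z0,k.sum(),"u",np.percentile(u[k],[2,98]).round(1),"v",np.percentile(v[k],[2,98]).round(1))
E
```

```text
L [ 84.7  86.5  90.7 111.9]
84 66 u [-26.8 -20.5] v [-9.1 10.5]
90 167 u [-33.1 -20.6] v [-10.2  10.9]
96 197 u [-34.  -20.6] v [-10.2  10.8]
102 218 u [-34.2 -20.6] v [-10.3  11. ]
108 262 u [-33.9 -20.6] v [-10.  11.]
R [ 83.7  86.6  90.7 111.8]
84 61 u [21.9 26. ] v [-9.6 10.5]
90 163 u [21.8 34.6] v [-10.5  10.9]
96 200 u [21.8 35.3] v [-10.7  11. ]
102 224 u [21.8 35.1] v [-9.6 10.8]
108 262 u [21.7 35.2] v [-10.  11.]
```

Converted, -20 mm / 600 = -0.0333, -19 mm / 600 = -0.0317.

Request:
drive_tool([
  [0,[0,0,-0.0133],0],
  [0,[0,0,-0.0233],0],
  [0,[0,0,-0.0283],0],
  [0,[0,0,-0.0317],0],
  [0,[0,0,-0.0333],0],
  [0,[0,0,-0.0333],0],
])

```text
t: 1.8
position: [0.5129, 0.069, 0.0611]
ee_rot: [-1.985, -2.435, 0.0]
contact_force: [0.0, -0.4, 0.4]
grip_width: 0.496
grip_force: 0.0
```

Converted, -22.5 mm / 600 = -0.0375, 4.6 mm / 600 = 0.0077.

Request:
drive_tool([
  [0,[0,0,-0.0033],0],
  [0,[0.0017,-0.0067,-0.0033],0],
  [0,[0.0025,-0.0125,-0.0033],0],
  [0,[0.0033,-0.0167,-0.0033],0],
  [0,[0.0042,-0.02,-0.0033],0],
  [0,[0.0048,-0.0233,-0.0033],0],
  [0,[0.0055,-0.0267,-0.0033],0],
  [0,[0.0062,-0.03,-0.0033],0],
  [0,[0.0068,-0.0333,-0.0033],0],
  [0,[0.0073,-0.0358,-0.0033],0],
  [0,[0.0077,-0.0375,-0.0033],0],
  [0,[0.0077,-0.0375,-0.0033],0],
  [0,[0.0077,-0.0375,-0.0033],0],
])

```text
t: 3.1
position: [0.5175, 0.0464, 0.0593]
ee_rot: [-1.985, -2.435, 0.0]
contact_force: [-0.2, -0.1, 0.6]
grip_width: 0.501
grip_force: 0.0
```

Converted, 140 mm / 600 = 0.2333, 130 mm / 600 = 0.2167.

Request:
drive_tool([
  [0,[-0.0033,0.0133,0],0],
  [0,[-0.0033,0.0133,0.0333],0],
  [0,[-0.0083,0.0133,0.1],0],
  [0,[-0.025,-0.025,0.1667],0],
  [0,[-0.0333,-0.05,0.2167],0],
  [0,[-0.0333,-0.0667,0.2333],0],
  [0,[-0.0333,-0.0667,0.2333],0],
  [0,[-0.0333,-0.0667,0.2333],0],
  [0,[-0.0333,-0.0667,0.2333],0],
])

```text
t: 4.0
position: [0.4966, 0.0073, 0.1974]
ee_rot: [-1.982, -2.433, 0.002]
contact_force: [0.8, 0.7, 1.4]
grip_width: 0.498
grip_force: 0.0
```

```bash
cat >> meas.py <<'E'
def locate(f,ctop=.066,clock=None,dz=.004):
    """cover pose in the clock frame (mm, rad), both from this view"""
    C,m,r=measure(f,"")
    (cx,cy),(w,h),a=r
    if w<h: a-=90
    if a<-45: a+=90
    if clock is not None: cx,cy,a=clock
    a=np.deg2rad(a); A=np.array([[np.cos(a),np.sin(a)],[-np.sin(a),np.cos(a)]])
    D=(C[...,:2]*1000-[cx,cy])@A.T
    dk=(f["frame"].max(2)<120)&(abs(C[...,2]-ctop)<dz)&(abs(D[...,0])<120)&(abs(D[...,1])<75)
    dk=cv2.morphologyEx(dk.astype(np.uint8),cv2.MORPH_OPEN,np.ones((5,5)))
    n,l,st,ce=cv2.connectedComponentsWithStats(dk); k=(l==1+np.argmax(st[1:,4])).astype(np.uint8)
    c=max(cv2.findContours(k,0,1)[0],key=cv2.contourArea).reshape(-1,2)
    P=(onplane(f,c,ctop)[:,:2]*1000-[cx,cy])@A.T
    (px,py),wh,b=cv2.minAreaRect(P.astype(np.float32)); b=(b+45)%90-45; b=np.deg2rad(b)
    print("cover centre clock (%.1f,%.1f) yaw %.3f size %s z %.4f"%(px-2.5*np.cos(b),py-2.5*np.sin(b),b,np.round(wh,1),np.median(C[k>0][:,2])))
    return C,A,(cx,cy)
E
python3 - <<'E'
from meas import *
f=dict(np.load("wrist.npz")); locate(f)
f=grab("wrist"); np.savez("w3.npz",**f); save(f,"w3.png"); print(manip.state()["position"])
locate(f)
E
```

```text
back z med 0.0577
back ((534.1885986328125, -4.3174285888671875), (243.51353454589844, 213.93930053710938), 11.616376876831055)
cover centre clock (-8.3,6.6) yaw 0.138 size [81.2 84. ] z 0.0657
[0.49668448 0.00732979 0.19745326]
back z med 0.0577
back ((533.973388671875, -4.343719482421875), (243.41163635253906, 213.7346954345703), 11.615764617919922)
cover centre clock (-12.5,-1.2) yaw 0.038 size [80.9 83.2] z 0.0657
```

View pics/w3.png

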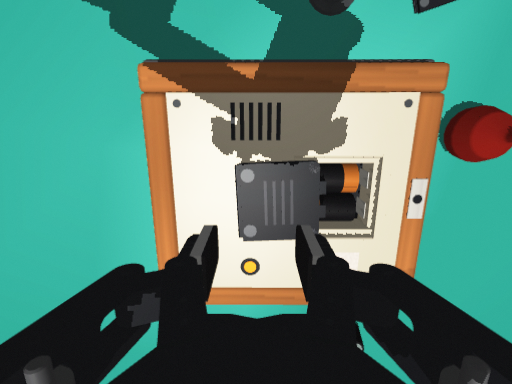

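Wrist view: the cover at (280,203) is now nearly square to the bay at (345,195), 62.5 mm short, y −1.2 mm, yaw 0.04. Next I'll turn the tool by −90° and push its rear edge with both fingers.

Converted, -136 mm / 600 = -0.2267, -133 mm / 600 = -0.2217, -1.571 rad / 3.1416 = -0.5001.

Request:
drive_tool([
  [0,[-0.0167,-0.0117,0],-0.0446],
  [0,[-0.0333,-0.0233,0],-0.0891],
  [0,[-0.065,-0.045,0],-0.1337],
  [0,[-0.065,-0.045,0],-0.1783],
  [0,[-0.065,-0.045,0],-0.2228],
  [0,[-0.065,-0.045,0],-0.2674],
  [0,[-0.065,-0.045,0],-0.3119],
  [0,[-0.065,-0.045,0],-0.3565],
  [0,[-0.065,-0.045,0],-0.4011],
  [0,[-0.065,-0.045,-0.05],-0.4456],
  [0,[-0.065,-0.045,-0.1],-0.5001],
  [0,[-0.065,-0.045,-0.1667],-0.5001],
  [0,[-0.065,-0.045,-0.2083],-0.5001],
  [0,[-0.065,-0.045,-0.2217],-0.5001],
  [0,[-0.065,-0.045,-0.2267],-0.5001],
  [0,[-0.065,-0.045,-0.2267],-0.5001],
  [0,[-0.065,-0.045,-0.2267],-0.5001],
])

```text
t: 5.75
position: [0.4597, -0.0207, 0.0644]
ee_rot: [3.125, 0.318, 0.003]
contact_force: [0.4, -0.3, 0.0]
grip_width: 0.501
grip_force: 0.0
```

Converted, -3.5 mm / 600 = -0.0058, -3 mm / 600 = -0.005.

Request:
drive_tool([
  [0,[0,0,-0.0017],0],
  [0,[0,0,-0.0033],0],
  [0,[0,0,-0.005],0],
  [0,[0,0,-0.0058],0],
  [0,[0,0,-0.0058],0],
])

```text
t: 6.25
position: [0.4585, -0.0205, 0.0598]
ee_rot: [-3.125, -0.318, 0.0]
contact_force: [-0.5, 0.3, -0.5]
grip_width: 0.502
grip_force: 0.0
```

Converted, -2 mm / 600 = -0.0033, -1 mm / 600 = -0.0017.

Request:
drive_tool([
  [0,[0,0,0],0],
  [0,[0,0,-0.0017],0],
  [0,[0,0,-0.0033],0],
  [0,[0,0,-0.0033],0],
  [0,[0,0,-0.0033],0],
])

```text
t: 6.75
position: [0.4586, -0.0205, 0.0577]
ee_rot: [-3.125, -0.318, 0.0]
contact_force: [0.1, 0.2, 0.0]
grip_width: 0.5
grip_force: 0.0
```

Request:
drive_tool([
  [0,[0,0,-0.0012],0],
  [0,[0,0,-0.0023],0],
  [0,[0,0,-0.0023],0],
  [0,[0,0,-0.0023],0],
])

```text
t: 7.15
position: [0.4586, -0.0205, 0.0564]
ee_rot: [-3.125, -0.318, 0.0]
contact_force: [-0.1, -0.2, -0.1]
grip_width: 0.5
grip_force: 0.0
```

Converted, 23.5 mm / 600 = 0.0392, 4.8 mm / 600 = 0.008.

Request:
drive_tool([
  [0,[0.005,0.001,0],0],
  [0,[0.01,0.002,0],0],
  [0,[0.015,0.0032,0],0],
  [0,[0.0183,0.0038,0],0],
  [0,[0.0217,0.0045,0],0],
  [0,[0.025,0.0052,0],0],
  [0,[0.0283,0.0058,0],0],
  [0,[0.0317,0.0065,0],0],
  [0,[0.035,0.0072,0],0],
  [0,[0.0375,0.0077,0],0],
  [0,[0.0392,0.008,0],0],
  [0,[0.0392,0.008,0],0],
  [0,[0.0392,0.008,0],0],
])

```text
t: 8.45
position: [0.4824, -0.0157, 0.0565]
ee_rot: [3.125, 0.318, 0.001]
contact_force: [0.1, 0.9, 0.2]
grip_width: 0.501
grip_force: 0.2
```

```bash
python3 - <<'E'
from meas import *
f=grab("wrist"); np.savez("w4.npz",**f); save(f,"w4.png"); print(manip.state()["position"])
locate(f,clock=(534.1,-4.3,11.616))
E
```

```text
[ 0.48233717 -0.01567881  0.05645951]
back z med 0.0582
back ((531.9191284179688, -47.79340362548828), (148.1183624267578, 129.44432067871094), 11.549403190612793)
cover centre clock (0.2,-3.3) yaw 0.002 size [80.9 83.5] z 0.0656
```

View pics/w4.png

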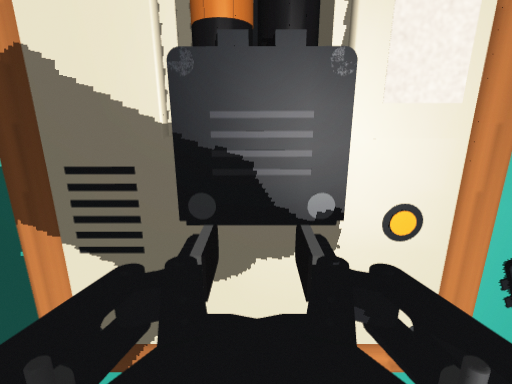

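Wrist view (up = clock +x, left = +y): the cover is at (265,135) with yaw 0.002, but it sits about 3.3 mm right of the bay's middle line. Its right edge at col 357 covers the bay's right edge. I'll push it back from the right side with both fingers.

Converted, 70 mm / 600 = 0.1167, -58.5 mm / 600 = -0.0975, 1.571 rad / 3.1416 = 0.5001.

Request:
drive_tool([
  [0,[-0.0133,-0.0033,0],0],
  [0,[-0.0133,-0.0033,0.0417],0],
  [0,[-0.0133,-0.0033,0.1],0.0446],
  [0,[0.0167,-0.05,0.1167],0.0891],
  [0,[0.0667,-0.0975,0.1167],0.1337],
  [0,[0.115,-0.0975,0.1167],0.1783],
  [0,[0.115,-0.0975,0.1167],0.2228],
  [0,[0.115,-0.0975,0.1167],0.2674],
  [0,[0.115,-0.0975,0.1167],0.3119],
  [0,[0.115,-0.0975,0.1167],0.3565],
  [0,[0.115,-0.0975,0.1167],0.4011],
  [0,[0.115,-0.0975,0.0833],0.4456],
  [0,[0.115,-0.0975,0.05],0.5001],
  [0,[0.115,-0.0975,0.02],0.5001],
  [0,[0.115,-0.0975,0.005],0.5001],
  [0,[0.115,-0.0975,0.0025],0.5001],
  [0,[0.115,-0.0975,0.0025],0.5001],
  [0,[0.115,-0.0975,0.0025],0.5001],
])

```text
t: 10.3
position: [0.5517, -0.0744, 0.0588]
ee_rot: [1.984, 2.433, 0.001]
contact_force: [-0.3, -0.0, 0.5]
grip_width: 0.499
grip_force: 0.0
```

Converted, 18.5 mm / 600 = 0.0308, 17.6 mm / 600 = 0.0293.

Request:
drive_tool([
  [0,[-0.0013,0.0067,0],0],
  [0,[-0.0027,0.0133,0],0],
  [0,[-0.0038,0.0183,0],0],
  [0,[-0.0045,0.0217,0],0],
  [0,[-0.005,0.0242,0],0],
  [0,[-0.0053,0.0258,0],0],
  [0,[-0.0057,0.0272,0],0],
  [0,[-0.0058,0.0283,0],0],
  [0,[-0.006,0.0293,0],0],
  [0,[-0.0062,0.0302,0],0],
  [0,[-0.0063,0.0308,0],0],
  [0,[-0.0063,0.0308,0],0],
  [0,[-0.0063,0.0308,0],0],
])

```text
t: 11.6
position: [0.5473, -0.0557, 0.0579]
ee_rot: [1.985, 2.435, 0.0]
contact_force: [1.1, -1.0, 0.6]
grip_width: 0.504
grip_force: 0.3
```

Converted, 140 mm / 600 = 0.2333, 110 mm / 600 = 0.1833.

Request:
drive_tool([
  [0,[0.0017,-0.0083,0],0],
  [0,[0.0033,-0.0133,0.0333],0],
  [0,[-0.0333,-0.0067,0.1],0],
  [0,[-0.0833,0,0.1833],0],
  [0,[-0.1083,0.0083,0.2333],0],
  [0,[-0.1083,0.0083,0.2333],0],
  [0,[-0.1083,0.0083,0.2333],0],
  [0,[-0.1083,0.0083,0.2333],0],
])

```text
t: 12.4
position: [0.482, -0.0507, 0.1969]
ee_rot: [-1.984, -2.434, 0.001]
contact_force: [0.2, -0.4, -0.4]
grip_width: 0.504
grip_force: 0.0
```

```bash
python3 - <<'E'
from meas import *
f=grab("wrist"); np.savez("w5.npz",**f); save(f,"w5.png"); print(manip.state()["position"])
locate(f)
locate(f,clock=(534.1,-4.3,11.616))
E
```

```text
[ 0.48191486 -0.05063404  0.19648009]
back z med 0.0575
back ((534.0016479492188, -4.0715484619140625), (243.8015594482422, 212.8681640625), 11.687366485595703)
cover centre clock (0.3,-0.5) yaw -0.002 size [83.6 81.1] z 0.0656
back z med 0.0575
back ((534.0016479492188, -4.0715484619140625), (243.8015594482422, 212.8681640625), 11.687366485595703)
cover centre clock (0.2,-0.3) yaw -0.001 size [83.6 81.1] z 0.0656
```

Converted, -140 mm / 600 = -0.2333, 33.4 mm / 600 = 0.0557, -1.571 rad / 3.1416 = -0.5001.

Request:
drive_tool([
  [0,[-0.0083,0.0167,0],-0.0446],
  [0,[-0.0167,0.055,0],-0.0891],
  [0,[-0.0175,0.0557,0],-0.1337],
  [0,[-0.0175,0.0557,0],-0.1783],
  [0,[-0.0175,0.0557,0],-0.2228],
  [0,[-0.0175,0.0557,0],-0.2674],
  [0,[-0.0175,0.0557,0],-0.3119],
  [0,[-0.0175,0.0557,0],-0.3565],
  [0,[-0.0175,0.0557,0],-0.4011],
  [0,[-0.0175,0.0557,-0.05],-0.4456],
  [0,[-0.0175,0.0557,-0.1083],-0.5001],
  [0,[-0.0175,0.0557,-0.1667],-0.5001],
  [0,[-0.0175,0.0557,-0.2083],-0.5001],
  [0,[-0.0175,0.0557,-0.225],-0.5001],
  [0,[-0.0175,0.0557,-0.2317],-0.5001],
  [0,[-0.0175,0.0557,-0.2333],-0.5001],
  [0,[-0.0175,0.0557,-0.2333],-0.5001],
  [0,[-0.0175,0.0557,-0.2333],-0.5001],
])

```text
t: 14.25
position: [0.4727, -0.0175, 0.059]
ee_rot: [3.125, 0.318, 0.003]
contact_force: [-0.4, -0.1, 0.4]
grip_width: 0.505
grip_force: 0.0
```

Converted, 31 mm / 600 = 0.0517, 29.5 mm / 600 = 0.0492.

Request:
drive_tool([
  [0,[0.005,0.001,0],0],
  [0,[0.01,0.002,0],0],
  [0,[0.0142,0.0028,0],0],
  [0,[0.0167,0.0035,0],0],
  [0,[0.0192,0.004,0],0],
  [0,[0.0217,0.0045,0],0],
  [0,[0.0242,0.005,0],0],
  [0,[0.0267,0.0055,0],0],
  [0,[0.0292,0.006,0],0],
  [0,[0.0317,0.0065,0],0],
  [0,[0.0342,0.007,0],0],
  [0,[0.0367,0.0075,0],0],
  [0,[0.0392,0.008,0],0],
  [0,[0.0417,0.0085,0],0],
  [0,[0.0442,0.009,0],0],
  [0,[0.0467,0.0095,0],0],
  [0,[0.0492,0.01,0],0],
  [0,[0.0517,0.0107,0],0],
  [0,[0.0517,0.0107,0],0],
])

```text
t: 16.15
position: [0.5031, -0.0108, 0.058]
ee_rot: [3.125, 0.318, 0.001]
contact_force: [0.2, -0.2, 0.2]
grip_width: 0.499
grip_force: 0.3
```

```bash
python3 - <<'E'
from meas import *
f=grab("wrist"); np.savez("w6.npz",**f); save(f,"w6.png"); print(manip.state()["position"],manip.state()["contact_force"])
locate(f,clock=(534.1,-4.3,11.616),ctop=.065,dz=.012)
E
```

```text
[ 0.50311015 -0.01083876  0.05798693] [-0.19485511 -0.78899637 -0.32724727]
back z med 0.0581
back ((552.578857421875, -42.235328674316406), (149.1032257080078, 131.80435180664062), 11.625380516052246)
cover centre clock (7.1,13.8) yaw -0.000 size [114.8 120.2] z 0.0651
```

View pics/w6.png

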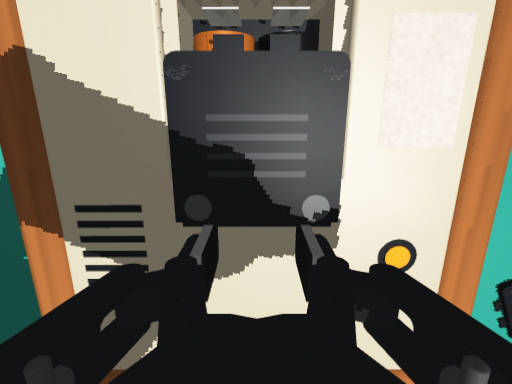

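```bash
cat > prof.py <<'E'
from h import *
def prof(f,r0=50,r1=226,c0=150,c1=370):
    C=cloud(f)*1000; a=np.deg2rad(11.616); A=np.array([[np.cos(a),np.sin(a)],[-np.sin(a),np.cos(a)]])
    dk=f["frame"].max(2)<120
    for r in range(r0,r1,25):
        k=np.where(dk[r])[0]; k=k[(k>c0)&(k<c1)]
        # split runs, take the run containing middle
        runs=np.split(k,np.where(np.diff(k)>2)[0]+1); run=max(runs,key=len)
        for c in (run[0]+4,(run[0]+run[-1])//2,run[-1]-4):
            p=C[r,c]; q=A@(p[:2]-[534.1,-4.3]); print("r%d c%d x%.1f y%.1f z%.1f"%(r,c,q[0]-50,q[1],p[2]),end=" | ")
        print()
E
python3 - <<'E'
from prof import *
prof(dict(np.load("w6.npz")))
E
```

```text
r50 c257 x23.6 y-0.8 z15.4 | r50 c292 x14.4 y-16.8 z59.9 | r50 c327 x18.3 y-37.3 z41.0 | 
r75 c168 x3.1 y39.5 z65.0 | r75 c256 x3.1 y-0.3 z65.4 | r75 c345 x3.0 y-40.4 z65.4 | 
r100 c170 x-7.7 y39.3 z65.6 | r100 c256 x-7.7 y-0.3 z66.4 | r100 c343 x-7.7 y-40.5 z65.3 | 
r125 c172 x-18.9 y39.6 z64.6 | r125 c256 x-18.9 y-0.3 z65.5 | r125 c341 x-18.9 y-40.3 z65.8 | 
r150 c155 x-31.6 y51.5 z57.2 | r150 c247 x-30.7 y4.1 z65.1 | r150 c339 x-30.8 y-40.7 z64.5 | 
r175 c155 x-44.6 y52.6 z57.7 | r175 c219 x-42.8 y18.0 z66.1 | r175 c283 x-42.9 y-13.6 z65.7 | 
r200 c155 x-58.5 y54.2 z56.9 | r200 c227 x-55.8 y14.4 z66.0 | r200 c300 x-56.2 y-22.7 z64.7 | 
r225 c155 x-72.8 y55.4 z57.5 | r225 c244 x-71.4 y6.2 z61.0 | r225 c334 x-72.9 y-43.3 z57.3 |
```

Wrist view: the cover at (257,140) is straight and centred, about 30 mm short of home, but its front has not tipped. The fingertips may be holding the flange down, so I'll back off and check.

Converted, -10 mm / 600 = -0.0167, -4 mm / 600 = -0.0067.

Request:
drive_tool([
  [0,[-0.0067,-0.0013,0],0],
  [0,[-0.0167,-0.0035,0],0],
  [0,[-0.0167,-0.0035,-0.0025],0],
  [0,[-0.0167,-0.0035,-0.0025],0],
  [0,[-0.0167,-0.0035,-0.0025],0],
])

```text
t: 16.7
position: [0.4929, -0.013, 0.0564]
ee_rot: [3.125, 0.318, 0.001]
contact_force: [-0.2, -0.3, 0.3]
grip_width: 0.5
grip_force: 0.0
```

```bash
python3 - <<'E'
from prof import *
f=grab("wrist"); np.savez("w7.npz",**f); print(manip.state()["position"])
prof(f,20,220)
E
```

```text
[ 0.49304448 -0.01302215  0.05647463]
r20 c258 x28.5 y-1.5 z16.3 | r20 c293 x18.4 y-17.9 z50.7 | r20 c329 x21.6 y-37.4 z39.8 | 
r45 c169 x6.4 y39.8 z56.9 | r45 c257 x-24.8 y-0.6 z198.6 | r45 c345 x6.2 y-41.3 z57.6 | 
r70 c170 x-4.5 y39.8 z58.5 | r70 c257 x-4.7 y-0.9 z59.8 | r70 c344 x-4.9 y-40.9 z60.6 | 
r95 c170 x-15.8 y39.7 z61.7 | r95 c256 x-15.8 y-0.4 z62.2 | r95 c342 x-15.7 y-40.8 z60.9 | 
r120 c172 x-27.1 y39.4 z62.7 | r120 c256 x-27.0 y-0.4 z63.5 | r120 c341 x-27.1 y-40.4 z63.6 | 
r145 c155 x-39.3 y50.3 z58.0 | r145 c247 x-38.5 y3.9 z65.2 | r145 c340 x-38.6 y-40.4 z65.3 | 
r170 c155 x-52.3 y52.1 z56.6 | r170 c246 x-50.1 y4.4 z68.0 | r170 c338 x-50.4 y-40.0 z66.6 | 
r195 c155 x-65.8 y53.4 z56.6 | r195 c228 x-62.8 y13.4 z67.2 | r195 c302 x-62.7 y-23.0 z67.4 |
```

It has tipped: the front top is at 57.5 mm and the rear is raised. I'll push on with the tips lower, against the flange.

Request:
drive_tool([
  [0,[0.005,0.001,0],0],
  [0,[0.01,0.002,0],0],
  [0,[0.0133,0.0027,0],0],
  [0,[0.0167,0.0035,0],0],
  [0,[0.02,0.0042,0],0],
  [0,[0.0233,0.0048,0],0],
  [0,[0.0267,0.0055,0],0],
  [0,[0.03,0.0062,0],0],
  [0,[0.0333,0.0068,0],0],
  [0,[0.0367,0.0075,0],0],
  [0,[0.04,0.0082,0],0],
  [0,[0.0433,0.0088,0],0],
  [0,[0.0467,0.0095,0],0],
  [0,[0.049,0.01,0],0],
  [0,[0.049,0.01,0],0],
])

```text
t: 18.25
position: [0.5226, -0.007, 0.0565]
ee_rot: [3.125, 0.318, 0.001]
contact_force: [-0.8, -0.3, -0.6]
grip_width: 0.502
grip_force: 0.0
```

```bash
python3 - <<'E'
from prof import *
f=grab("wrist"); np.savez("w8.npz",**f); save(f,"w8.png"); print(manip.state()["position"])
prof(f,45,240)
E
```

```text
[ 0.52245376 -0.00697484  0.05645858]
r45 c185 x40.0 y35.9 z41.7 | r45 c256 x40.0 y-0.4 z42.0 | r45 c327 x40.3 y-37.0 z40.5 | 
r70 c171 x25.6 y39.0 z59.5 | r70 c257 x25.8 y-0.9 z58.6 | r70 c343 x25.8 y-41.3 z57.9 | 
r95 c172 x14.6 y39.2 z60.2 | r95 c256 x14.6 y-0.4 z60.0 | r95 c341 x14.7 y-41.0 z58.7 | 
r120 c172 x3.2 y40.1 z60.3 | r120 c255 x3.2 y0.1 z60.8 | r120 c339 x3.2 y-40.4 z60.7 | 
r145 c155 x-9.0 y50.2 z58.2 | r145 c246 x-8.6 y4.5 z62.3 | r145 c338 x-8.6 y-40.3 z62.7 | 
r170 c155 x5.4 y-0.6 z198.6 | r170 c209 x-20.3 y22.5 z65.5 | r170 c263 x-20.6 y-3.9 z64.0 | 
r195 c155 x-35.3 y53.0 z57.4 | r195 c227 x-33.3 y14.2 z64.4 | r195 c300 x-33.4 y-22.6 z64.1 | 
r220 c155 x-49.3 y54.3 z57.8 | r220 c246 x-48.0 y4.9 z61.1 | r220 c337 x-49.3 y-44.2 z58.0 |
```

View pics/w8.png

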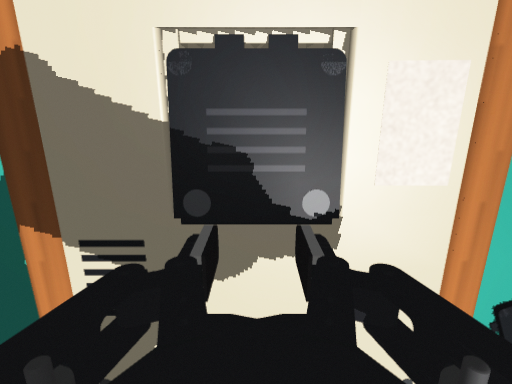

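Wrist view: the front of the cover is in the bay with the tongues at (229,40) and (283,40), just short of the lip at row ~30. It is straight and centred, about 8 mm short of home. I'll narrow the fingers to stay clear of the clips and push on.

Converted, 5.5 mm / 600 = 0.0092, 1.7 mm / 600 = 0.0028.

Request:
drive_tool([
  [0,[-0.0067,-0.0013,0.0028],0],
  [0.5,[-0.0067,-0.0013,0.0028],0],
  [0.5,[-0.0067,-0.0013,0.0028],0],
  [0.5,[-0.0067,-0.0013,0.0028],0],
  [0.5,[-0.0067,-0.0013,0.0028],0],
  [0.5,[-0.0033,-0.0007,0.0028],0],
  [0.5,[0,0,0.0028],0],
  [0.5,[0.0017,0.0003,0.0028],0],
  [0.5,[0.0033,0.0007,0.0028],0],
  [0.5,[0.005,0.001,0.0028],0],
  [0.5,[0.0067,0.0013,0.0028],0],
  [0.5,[0.0083,0.0017,0.0028],0],
  [0.5,[0.0092,0.0018,0.0028],0],
  [0.5,[0.0092,0.0018,0.0028],0],
])

```text
t: 19.7
position: [0.5268, -0.0059, 0.0581]
ee_rot: [-3.125, -0.318, 0.003]
contact_force: [-4.2, -0.5, 3.8]
grip_width: 0.253
grip_force: 2.8
```

```bash
python3 - <<'E'
from prof import *
f=grab("wrist"); np.savez("w9.npz",**f); s=manip.state();print(s["position"],s["contact_force"])
prof(f,70,240)
E
```

```text
[ 0.52680202 -0.00588377  0.05812959] [-4.48129999  0.54077223  5.04546346]
r70 c172 x30.2 y39.3 z59.0 | r70 c257 x30.1 y-0.7 z60.0 | r70 c343 x30.4 y-41.4 z57.9 | 
r95 c173 x19.1 y39.6 z59.4 | r95 c257 x19.2 y-0.7 z58.2 | r95 c341 x19.1 y-41.0 z59.3 | 
r120 c175 x7.5 y39.4 z60.2 | r120 c257 x7.5 y-0.7 z60.6 | r120 c339 x7.5 y-41.0 z59.4 | 
r145 c155 x-4.9 y51.4 z57.3 | r145 c246 x-4.5 y4.8 z61.6 | r145 c337 x-4.4 y-40.2 z62.0 | 
r170 c155 x-17.8 y52.4 z57.8 | r170 c214 x-16.6 y20.8 z63.9 | r170 c273 x-16.8 y-8.7 z62.6 | 
r195 c155 x-31.7 y54.2 z56.6 | r195 c227 x-29.5 y14.6 z64.1 | r195 c299 x-29.4 y-22.1 z64.5 | 
r220 c155 x-45.7 y55.2 z57.7 | r220 c244 x-44.3 y6.3 z61.1 | r220 c333 x-46.1 y-42.7 z56.5 |
```

Converted, 1 mm / 600 = 0.0017.

Request:
drive_tool([
  [0.5,[0,0,0.0017],0],
  [0.5,[0,0,0.0017],0],
  [0.5,[0,0,0.0017],0],
])

```text
t: 20.05
position: [0.5281, -0.0058, 0.0591]
ee_rot: [3.125, 0.318, 0.001]
contact_force: [0.1, -0.7, 1.5]
grip_width: 0.25
grip_force: 0.3
```

Converted, 3 mm / 600 = 0.005, 2 mm / 600 = 0.0033.

Request:
drive_tool([
  [0.5,[0.0017,0.0003,0],0],
  [0.5,[0.0033,0.0007,0],0],
  [0.5,[0.005,0.001,0],0],
  [0.5,[0.005,0.001,0],0],
])

```text
t: 20.45
position: [0.5311, -0.0053, 0.0591]
ee_rot: [3.125, 0.318, 0.001]
contact_force: [0.2, -0.1, 0.2]
grip_width: 0.249
grip_force: 0.0
```

```bash
python3 - <<'E'
from prof import *
f=grab("wrist"); np.savez("w10.npz",**f); s=manip.state();print(s["position"],s["contact_force"])
prof(f,70,240)
E
```

```text
[ 0.53100836 -0.00526928  0.05911583] [ 0.75212409  0.17688461 -0.68498049]
r70 c173 x34.7 y38.9 z59.1 | r70 c257 x34.9 y-0.9 z57.8 | r70 c342 x34.9 y-41.7 z57.4 | 
r95 c172 x23.5 y40.4 z58.5 | r95 c256 x23.5 y-0.5 z59.1 | r95 c340 x23.6 y-41.5 z58.0 | 
r120 c174 x11.8 y39.9 z60.4 | r120 c256 x11.8 y-0.4 z60.3 | r120 c338 x11.8 y-40.8 z60.3 | 
r145 c155 x-0.7 y51.6 z57.1 | r145 c245 x-0.2 y5.0 z62.4 | r145 c336 x-0.3 y-40.4 z61.4 | 
r170 c155 x-13.7 y52.6 z57.9 | r170 c209 x-12.7 y23.4 z62.7 | r170 c264 x-12.7 y-4.5 z62.6 | 
r195 c155 x-27.4 y53.9 z57.7 | r195 c227 x-25.8 y14.6 z63.1 | r195 c299 x-25.6 y-22.6 z63.9 | 
r220 c155 x-41.7 y55.3 z57.7 | r220 c242 x-40.8 y7.2 z60.1 | r220 c330 x-45.0 y-43.7 z49.2 |
```

Converted, 2 mm / 600 = 0.0033, 1 mm / 600 = 0.0017.

Request:
drive_tool([
  [0.5,[0.0017,0.0003,0],0],
  [0.5,[0.0033,0.0007,0],0],
  [0.5,[0.0033,0.0007,0],0],
])

```text
t: 20.8
position: [0.5329, -0.0049, 0.0591]
ee_rot: [3.125, 0.318, 0.0]
contact_force: [0.2, 0.9, -0.4]
grip_width: 0.25
grip_force: 0.0
```

Converted, 2 mm / 600 = 0.0033, 1 mm / 600 = 0.0017.

Request:
drive_tool([
  [0.5,[0.0017,0.0003,0],0],
  [0.5,[0.0033,0.0007,0],0],
  [0.5,[0.0033,0.0007,0],0],
])

```text
t: 21.1
position: [0.535, -0.0045, 0.0592]
ee_rot: [3.125, 0.318, 0.001]
contact_force: [0.3, 0.6, 0.0]
grip_width: 0.248
grip_force: 0.0
```

```bash
python3 - <<'E'
from prof import *
f=grab("wrist"); np.savez("w11.npz",**f); s=manip.state();print(s["position"],s["contact_force"])
prof(f,45,240); save(f,"w11.png")
E
```

```text
[ 0.53487014 -0.00446779  0.05914027] [ 0.19151671 -0.57342846 -0.74538198]Traceback (most recent call last):
  File "<stdin>", line 3, in <module>
  File "prof.py", line 9, in prof
    for c in (run[0]+4,(run[0]+run[-1])//2,run[-1]-4):
              ~~~^^^
IndexError: index 0 is out of bounds for axis 0 with size 0
```

```bash
python3 - <<'E'
from prof import *
f=dict(np.load("w11.npz")); prof(f,60,240)
save(cv2.resize(f["frame"][20:250,140:370,::-1],None,fx=2.6,fy=2.6,interpolation=cv2.INTER_CUBIC),"w11.png")
E
```

```text
r60 c174 x44.7 y40.7 z49.5 | r60 c259 x43.4 y-1.9 z57.3 | r60 c344 x44.8 y-44.8 z48.9 | 
r85 c173 x32.2 y39.8 z57.8 | r85 c256 x32.0 y-0.4 z59.4 | r85 c340 x32.1 y-41.1 z58.0 | 
r110 c175 x20.5 y39.2 z59.8 | r110 c256 x20.5 y-0.4 z58.4 | r110 c338 x20.5 y-40.7 z59.5 | 
r135 c155 x8.3 y51.0 z57.3 | r135 c245 x8.5 y5.0 z60.6 | r135 c336 x8.5 y-40.4 z60.3 | 
r160 c155 x-4.5 y52.2 z57.5 | r160 c244 x-3.7 y5.6 z62.2 | r160 c334 x-3.9 y-40.1 z61.0 | 
r185 c155 x-18.1 y53.8 z56.8 | r185 c244 x-16.9 y5.8 z61.5 | r185 c333 x-16.9 y-40.4 z61.5 | 
r210 c155 x-31.9 y54.7 z57.9 | r210 c225 x-29.9 y15.8 z63.5 | r210 c295 x-30.0 y-20.9 z63.2 | 
r235 c155 x-46.9 y56.3 z57.4 | r235 c243 x-46.6 y6.9 z57.9 | r235 c331 x-46.6 y-42.4 z58.1 |
```

View pics/w11.png

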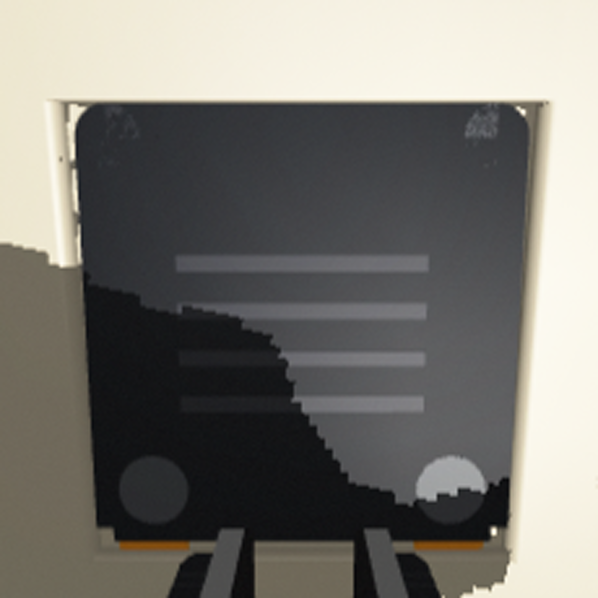

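Crop: the cover lies in the bay with its front edge right at the lip (row 102) and its tongues hidden under it. Both amber clips at (153,545) and (447,545) are still free behind the flange. I'll nudge it home, then press both thumb marks.

Converted, 1.3 mm / 600 = 0.0022, 0.7 mm / 600 = 0.0012.

Request:
drive_tool([
  [0.5,[0.0012,0.0002,0],0],
  [0.5,[0.0022,0.0005,0],0],
  [0.5,[0.0022,0.0005,0],0],
])

```text
t: 21.45
position: [0.5358, -0.0042, 0.059]
ee_rot: [3.125, 0.318, -0.001]
contact_force: [-0.5, 0.5, 0.6]
grip_width: 0.251
grip_force: 0.5
```

Converted, 20 mm / 600 = 0.0333, 12 mm / 600 = 0.02.

Request:
drive_tool([
  [0.5,[-0.0017,-0.0003,0],0],
  [0.5,[-0.0017,-0.0003,0.0167],0],
  [-0.29,[-0.0017,-0.0003,0.0333],0],
  [-0.29,[0.0167,0.0033,0.0333],0],
  [-0.29,[0.0333,0.0068,0.0333],0],
  [-0.29,[0.0333,0.0068,0.0333],0],
  [-0.29,[0.0333,0.0068,0.02],0],
  [-0.29,[0.0333,0.0068,0.015],0],
  [-0.29,[0.0333,0.0068,0.0117],0],
  [-0.29,[0.0333,0.0068,0.0117],0],
  [-0.29,[0.0333,0.0068,0.0117],0],
])

```text
t: 22.55
position: [0.5558, -0.0001, 0.066]
ee_rot: [-3.125, -0.318, 0.001]
contact_force: [-0.2, -0.4, 0.2]
grip_width: 0.646
grip_force: 0.0
```

```bash
python3 - <<'E'
from h import *
f=grab("wrist"); s=manip.state(); C=cloud(f)*1000; p=s["position"]*1000
a=np.deg2rad(11.616); A=np.array([[np.cos(a),np.sin(a)],[-np.sin(a),np.cos(a)]]); D=(C[...,:2]-[534.1,-4.3])@A.T-[50,0]
print("tcp bay",A@(p[:2]-[534.1,-4.3])-[50,0],p[2],s["grip_width"],s["contact_force"])
dk=(f["frame"].max(2)<140); dk[:215]=0
for sg in(1,-1):
    k=dk&(C[...,2]>66.5)&(C[...,2]<74)&(sg*D[...,1]>15)&(sg*D[...,1]<60)
    print(sg,k.sum(),"z",np.percentile(C[k][:,2],[1,10]),"x",np.percentile(D[k][:,0],[2,98]),"y",np.percentile(D[k][:,1],[2,98]))
E
```

```text
tcp bay [-27.73079194  -0.31721922] 66.14603858923226 0.6445005320166679 [-0.73131665 -0.2976975  -1.07568401]
1 61 z [69.44309607 70.10912935] x [-37.75730464 -16.83841744] y [26.78460255 31.99268032]
-1 60 z [69.305651   70.22001882] x [-37.39662618 -16.75306033] y [-32.38904005 -27.95316209]
```

Converted, -8 mm / 600 = -0.0133, -7 mm / 600 = -0.0117.

Request:
drive_tool([
  [-0.29,[0,0,-0.0033],0],
  [-0.29,[0,0,-0.0067],0],
  [-0.29,[0,0,-0.0083],0],
  [-0.29,[0,0,-0.01],0],
  [-0.29,[0,0,-0.0117],0],
  [-0.29,[0,0,-0.0133],0],
  [-0.29,[0,0,-0.0133],0],
])

```text
t: 23.3
position: [0.5561, -0.0001, 0.0588]
ee_rot: [3.125, 0.318, 0.0]
contact_force: [-2.3, 0.5, 5.6]
grip_width: 0.644
grip_force: 2.9
```

Converted, -2 mm / 600 = -0.0033, -1.5 mm / 600 = -0.0025.

Request:
drive_tool([
  [-0.29,[0,0,-0.0008],0],
  [-0.29,[0,0,-0.0017],0],
  [-0.29,[0,0,-0.0025],0],
  [-0.29,[0,0,-0.0033],0],
  [-0.29,[0,0,-0.0033],0],
])

```text
t: 23.8
position: [0.5561, -0.0002, 0.0579]
ee_rot: [3.125, 0.318, 0.001]
contact_force: [-3.9, 0.8, 14.0]
grip_width: 0.645
grip_force: 6.9
```

Converted, -2 mm / 600 = -0.0033, -1.4 mm / 600 = -0.0023.

Request:
drive_tool([
  [-0.29,[0,0,-0.0012],0],
  [-0.29,[0,0,-0.0023],0],
  [-0.29,[0,0,-0.0033],0],
  [-0.29,[0,0,-0.0033],0],
])

```text
t: 24.2
position: [0.5561, -0.0002, 0.0571]
ee_rot: [3.125, 0.319, 0.002]
contact_force: [-8.3, 1.4, 24.2]
grip_width: 0.646
grip_force: 11.7
```

Converted, -2 mm / 600 = -0.0033, -1.4 mm / 600 = -0.0023.

Request:
drive_tool([
  [-0.29,[0,0,-0.0012],0],
  [-0.29,[0,0,-0.0023],0],
  [-0.29,[0,0,-0.0033],0],
  [-0.29,[0,0,-0.0033],0],
])

```text
t: 24.6
position: [0.5564, -0.0001, 0.054]
ee_rot: [3.125, 0.318, 0.002]
contact_force: [-5.1, 0.5, 15.7]
grip_width: 0.646
grip_force: 8.2
```

Converted, -2 mm / 600 = -0.0033, -1.4 mm / 600 = -0.0023.

Request:
drive_tool([
  [-0.29,[0,0,-0.0012],0],
  [-0.29,[0,0,-0.0023],0],
  [-0.29,[0,0,-0.0033],0],
  [-0.29,[0,0,-0.0033],0],
])

```text
t: 25.0
position: [0.5564, -0.0001, 0.0538]
ee_rot: [3.125, 0.318, 0.003]
contact_force: [-9.8, 1.2, 30.9]
grip_width: 0.646
grip_force: 15.7
```

Converted, 90 mm / 600 = 0.15, 80 mm / 600 = 0.1333.

Request:
drive_tool([
  [-0.29,[0,0,0.0067],0],
  [-0.29,[0,0,0.025],0],
  [-0.29,[-0.0417,-0.0083,0.0833],0],
  [-0.29,[-0.0917,-0.0183,0.1333],0],
  [-0.29,[-0.1083,-0.0217,0.15],0],
  [-0.29,[-0.1083,-0.0217,0.15],0],
  [-0.29,[-0.1083,-0.0217,0.15],0],
  [-0.29,[-0.1083,-0.0217,0.15],0],
])

```text
t: 25.8
position: [0.4913, -0.0129, 0.1389]
ee_rot: [-3.125, -0.318, 0.002]
contact_force: [-1.2, 0.4, -0.0]
grip_width: 0.643
grip_force: 0.0
```

```bash
python3 - <<'E'
from prof import *
f=grab("wrist"); np.savez("w12.npz",**f); s=manip.state();print(s["position"],s["contact_force"])
C=cloud(f)*1000; a=np.deg2rad(11.616); A=np.array([[np.cos(a),np.sin(a)],[-np.sin(a),np.cos(a)]]); D=(C[...,:2]-[534.1,-4.3])@A.T-[50,0]
for x in(-35,-30,0,30):
  for y in(-30,0,30):
    k=(abs(D[...,0]-x)<4)&(abs(D[...,1]-y)<5); print(x,y,k.sum(),np.mean(C[k][:,2]).round(2),end=" | ")
k=(abs(D[...,1])<42)&(abs(D[...,0])<47)&(C[...,2]<70); ys,xs=np.where(k); print(ys.min(),ys.max(),xs.min(),xs.max())
im=f["frame"][max(0,ys.min()-15):ys.max()+25,max(0,xs.min()-20):xs.max()+20,::-1]
s=min(790/im.shape[1],590/im.shape[0]); save(cv2.resize(im,None,fx=s,fy=s,interpolation=cv2.INTER_CUBIC),"w12.png")
E
```

```text
[ 0.49116969 -0.0128788   0.13880629] [ 1.83636188e-01  1.35454984e-01 -1.08448059e-05]
-35 -30 122 56.22 | -35 0 127 56.67 | -35 30 128 56.21 | -30 -30 141 57.72 | -30 0 965 247.86 | -30 30 142 57.7 | 0 -30 158 57.3 | 0 0 156 57.57 | 0 30 160 57.42 | 30 -30 168 57.56 | 30 0 171 57.45 | 30 30 170 57.42 | 6 142 197 315
```

View pics/w12.png

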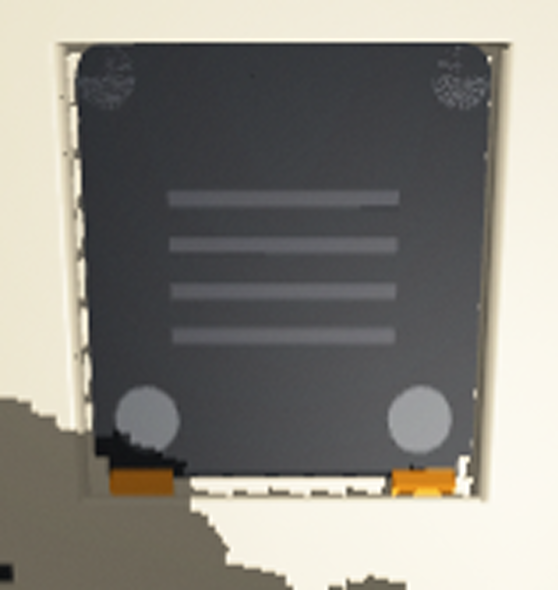

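The picture shows the cover flush at about 57.5 mm all over, against 57.6 mm for the clock's back. Both amber clips, at (141,483) and (424,483), are hooked over the flange, and the robot is clear. I'm handing in.

```bash
python3 -c "
from cell import manip; print(manip.finish_job())"
```

```text
the job is handed in; nothing more can be done
None
```

The battery cover is in: its tongues are under the lip, both clips have snapped over it and it lies flush; the arm stayed clear of the blower, oil stand and loupe, and the job was handed in at about 26 s.

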